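Cover the parts tin

ROBOT

A 7-joint arm with a two-finger parallel gripper is mounted at the origin on the work surface; the furniture and walls round the work are solid. World frame = base frame: x ahead of the robot, y to its left, z up, the work surface at z = 0. Lengths are in m, angles in rad, forces in N, time in s.
With the tool pointing down it reaches from about 0.35 to 0.9 m from the base axis. Payload 8.1 kg.
Tool frame: the origin (TCP) lies at the very end of the fingers, on their centre line; the grasp point (between the pads) lies 19 mm behind it; y points along the fingers, x is the direction in which the jaws open and shut, and the axes are right-handed (so a half turn about y gives the same grasp; the last joint's range is limited). The gripper opens to 92 mm and grips with 3 to 60 N. Pads are 19 mm wide; open, the fingers measure 130 mm over their backs; the gripper's body (75 mm by 190 mm) begins 47 mm behind the grasp point.
Start: joints at [1.127, 0.434, 0.025, 1.573, -0.012, 1.134, -0.075], TCP at [0.209, -0.589, 0.227] pointing down, gripper open.
Joint ranges: [-2.62, 2.62], [-0.44, 2.09], [-1.27, 1.32], [0.08, 2.57], [-1.32, 4.46], [0.12, 2], [-2.74, 2.74]. Speed limits (rad/s): [2.22, 2.22, 3.01, 3.01, 3.14, 3.14, 3.14].

INTERFACE

Orientations are given as a rotation vector (axis times angle).
In Python, from cell import arm, imaging gives the robot as it stands. The module is installed in compiled form; this text tells all that it offers.
- The arm moves only by the tool send_rows, never from a script. Its argument "steps" is a list of rows, each a list of 5 numbers: the opening, from 0 (shut) to 1 (fully open), then the shift along the tool's x, y, z in cm, then the turn about the tool's y in rad. In form: [[jaw, x, y, z, roll], ...]. A call has 1 to 20 rows; each row is the pose to reach, as a shift and turn from the pose commanded when the call began, along the tool's axes at that moment; what a row does not reach only later rows make up. A row lasts 1/8 s, in which the tool goes at most 62.5 mm and 10.7 degrees, less where a joint would pass 70% of its speed; a pose out of reach is approached as far as the arm can. A call with a gripper value outside its range is refused whole. The fingers move at their own pace and stop on an object; "squeeze" is the grip in N (left out, the last holds). Time passes only in rows, so rows that repeat a pose let the fingers close. It gives the time, the measured TCP pose, the force and the opening at its end, in the units of the state.
- arm.observe(): the state, without advancing time (a new reading comes with each control period).
- imaging.get_image(name): name is "side" or "top" or "wrist"; returns the picture (480x640x3 uint8, blue, green, red); there is no depth.
- imaging.camera_params(name): a dict with "camera_matrix" (3x3 intrinsics, pixels), "distortion" ([k1, k2, p1, p2, k3] as OpenCV has them; the pictures are not rectified), "position" and "orientation" of the camera in the world; the wrist camera has in their place "mount" (4x4, takes a point from camera to tool coordinates, whose origin is the TCP and whose axes are the tool frame's). Camera axes: x right, y down, z forward; pixel columns grow to the right and rows downward; lengths in m; the calibration is good to about 2 mm. A picture is of the moment at which its call begins: read the wrist's pose just before it. camera_params takes no time and is no camera call.
- arm.sign_off(): hands the job in, once; it reports no verdict.
The state is a dict: "clock": time; "joints": joint angles; "dq": joint speeds; "joint_efforts": joint torques, N m; "position": TCP position; "ee_rot": TCP orientation; "force": force on the tool from outside, world axes, zero at the start; "ft_torque": the same for the moment, N m; "width": opening from 0.0 (shut) to 1.0 (fully open).
Only numpy, scipy, OpenCV 4.12 (cv2) and the standard library are available. Lean on these libraries where they do the work, as an engineer would, in place of code of your own. Each camera call takes 0.05 s, during which the arm holds its last target.

TASK

Put the cover that fits on the open round tin of spring pins: lower it onto the rim (do not drop it), so that it sits fully down and level over the mouth, then let go and draw the gripper away. Leave the other cover where it lies, and leave the tin standing where it is.

Things in the scene. Friction and masses are not known exactly. Their poses are not given: they have to be found in the camera images.
- tin: Open round steel tin, 110 mm outside diameter, 104 mm inside, 60 mm high, about 0.7 kg, standing loose on the bench with a few spring pins on its floor (all well below the rim). Origin at the centre of its underside, z up; the centre of its rim is 60 mm above the origin.
- large_cover: Fits the tin: round steel plate 132 mm diameter, upright aluminium knob (24 mm diameter) in the middle, bevelled boss 86 mm diameter, 10 mm deep, beneath; the boss enters the tin with 9 mm play all round. About 0.28 kg. Origin at centre of boss underside, z up: plate 10 to 14 mm, knob 14 to 52 mm above it. Lies knob up in either of two places. Seated, its origin is 50 mm above the tin's.
- small_cover: Smaller cover of the same make, for another tin: plate 88 mm diameter, boss 52 mm diameter, same heights and knob, about 0.16 kg. Smaller than the tin's mouth, it would fall in. Origin at centre of boss underside, z up. Lies knob up in the other of the two places; to be left alone.
Not all that is in view belongs to the job. Leave any red or yellow look-alike of the large_cover alone.

How it is judged:
By the outcome, as a careful person would: the job done as asked, in the order asked, and still so for the second after the job is handed in, with the robot touching nothing.
It also fails if it takes over 40 s, if anything falls off the work surface, if the arm or the gripper's body presses on something with over 40 N, if the wrist force passes 120 N, or if a joint passes its speed limit or range.

## Working session

There is one attempt and no reset: what is moved stays moved. The work goes in short steps, Python scripts to look and compute and a tool call to move; the robot and the scene stay as the last step left them, time stands still between calls to the robot, and variables do not carry over. Pictures are saved under pics/ and viewed, and the job is handed in when it is done.

Besides the shell and the picture viewer there is one more tool, called after "Request:" as name(argument=value, ...), one argument or row to a line, values as JSON. send_rows: Moves the arm, as the interface text tells. Its arguments: {"type":"object","properties":{"steps":{"type":"array","items":{"type":"array","items":{"type":"number"}}},"squeeze":{"type":"number"}},"required":["steps"]}

```bash
mkdir -p pics; python3 - <<'E'
from cell import arm, imaging
import cv2
s=arm.observe();print(s)
for n in ["top","side","wrist"]:
    im=imaging.get_image(n);cv2.imwrite(f"pics/{n}0.png",im)
    print(n,imaging.camera_params(n))
E
```

```text
{'clock': 0.0, 'joints': array([ 1.12738558,  0.43520215,  0.02497095,  1.57409409, -0.01162015,
        1.13398048, -0.0751317 ]), 'dq': array([ 0.0013614 ,  0.00124473, -0.00089653,  0.0011469 , -0.0009325 ,
       -0.00110121, -0.00021365]), 'joint_efforts': array([-6.09999279e-04, -6.67855239e+01,  9.85014550e-01, -3.14471626e+01,
       -6.03386946e-02,  4.29551932e-02,  1.29011255e-04]), 'position': array([ 0.20869244, -0.58859348,  0.22595904]), 'ee_rot': array([-1.35052854,  0.95564508, -0.95345688]), 'force': array([ 0.43056927, -0.1229206 , -0.12636697]), 'ft_torque': array([ 0.07202197, -0.0322151 , -0.00419082]), 'width': 0.9973279427536332}
top {'camera_matrix': array([[477.52171785,   0.        , 318.86570836],
       [  0.        , 477.52171785, 240.72361599],
       [  0.        ,   0.        ,   1.        ]]), 'distortion': array([-0.04743414,  0.        ,  0.        ,  0.        ,  0.        ]), 'position': array([0.26201095, 0.05031731, 0.98488055]), 'orientation': array([-2.18283362,  2.0263459 , -0.22711698])}
side {'camera_matrix': array([[515.34880982,   0.    
[... 262 characters left out ...]
0115]), 'orientation': array([-2.39322287e-03, -2.68937928e+00,  1.57278724e+00])}
wrist {'camera_matrix': array([[376.4495939 ,   0.        , 312.27632896],
       [  0.        , 376.4495939 , 242.98920153],
       [  0.        ,   0.        ,   1.        ]]), 'distortion': array([-0.07934591,  0.        ,  0.        ,  0.        ,  0.        ]), 'mount': array([[ 9.99999397e-01, -1.08818873e-03,  1.47934971e-04,
         5.35025940e-04],
       [-4.44195277e-04, -2.77593484e-01,  9.60698527e-01,
        -1.58549876e-01],
       [-1.00435553e-03, -9.60698014e-01, -2.77593800e-01,
         7.48084317e-02],
       [ 0.00000000e+00,  0.00000000e+00,  0.00000000e+00,
         1.00000000e+00]])}
```

View pics/top0.png

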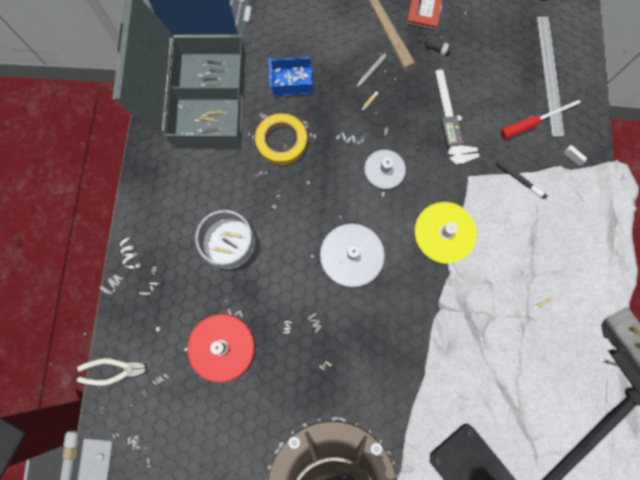

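View pics/side0.png

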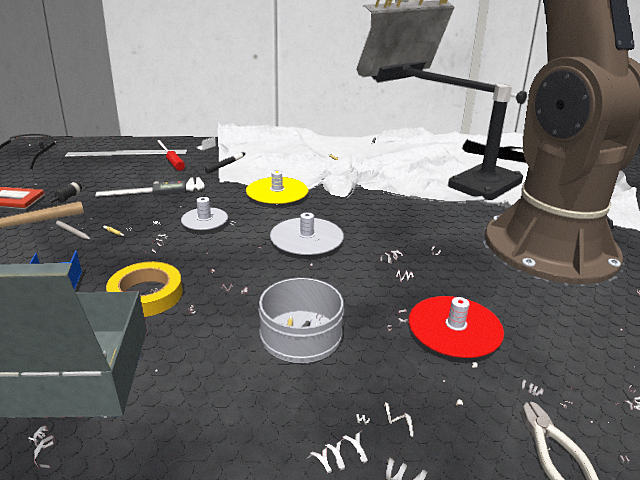

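View pics/wrist0.png

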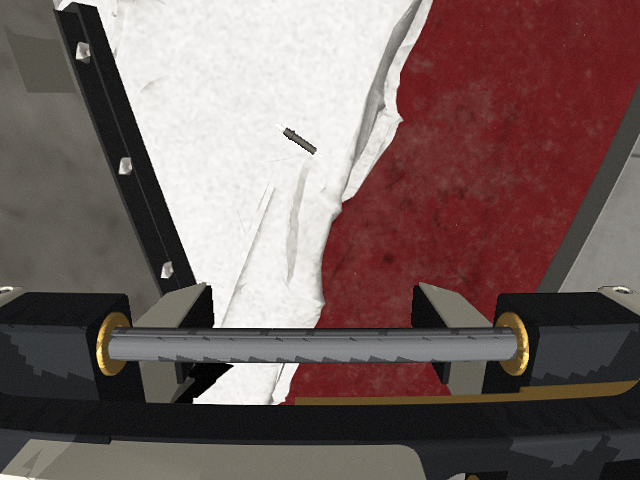

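The pictures show a grey large cover at top (352,254), a grey small cover at (385,169), red and yellow look-alikes at (221,347) and (449,232), and the tin at (226,239). A panel on a stand is at the lower right of the top view. Next I measure these.

```bash
cat > h.py <<'E'
from cell import arm, imaging
import cv2, numpy as np
from scipy.spatial.transform import Rotation as R
def cam(n,s=None):
    p=imaging.camera_params(n)
    if 'mount' in p:
        T=np.eye(4);T[:3,:3]=R.from_rotvec(s['ee_rot']).as_matrix();T[:3,3]=s['position'];T=T@p['mount']
        return p['camera_matrix'],p['distortion'],T[:3,:3],T[:3,3]
    return p['camera_matrix'],p['distortion'],R.from_rotvec(p['orientation']).as_matrix(),p['position']
def ray(c,uv):
    K,D,Rm,t=c
    q=cv2.undistortPoints(np.array(uv,float).reshape(-1,1,2),K,D).reshape(-1,2)
    d=(Rm@np.c_[q,np.ones(len(q))].T).T
    return t,d/np.linalg.norm(d,axis=1)[:,None]
def plane(c,uv,z):
    t,d=ray(c,uv); return t+d*((z-t[2])/d[:,2])[:,None]
def tri(c1,u1,c2,u2):
    t1,d1=ray(c1,u1);t2,d2=ray(c2,u2);d1=d1[0];d2=d2[0]
    A=np.c_[d1,-d2];x=np.linalg.lstsq(A,t2-t1,rcond=None)[0]
    a=t1+d1*x[0];b=t2+d2*x[1];return (a+b)/2,np.linalg.norm(a-b)
def proj(c,P):
    K,D,Rm,t=c
    return cv2.projectPoints(np.array(P,float).reshape(-1,1,3),cv2.Rodrigues(Rm.T)[0],-Rm.T@t,K,D)[0].reshape(-1,2)
def circ(c,pts,z):
    P=plane(c,pts,z)[:,:2]
    A=np.c_[2*P,np.ones(len(P))];s=np.linalg.lstsq(A,(P**2).sum(1),rcond=None)[0]
    r=np.sqrt(s[2]+s[0]**2+s[1]**2);e=np.hypot(*(P-s[:2]).T)-r
    return s[:2],r,e.std()
E
python3 - <<'E'
from h import *
s=arm.observe();print(R.from_rotvec(s['ee_rot']).as_matrix().round(3))
im=cv2.imread('pics/top0.png');c=cam('top');cs=cam('side')
hsv=cv2.cvtColor(im,cv2.COLOR_BGR2HSV)
m=((hsv[...,1]<60)&(hsv[...,2]>105)).astype(np.uint8)*255
m[:, 460:]=0
m=cv2.morphologyEx(m,cv2.MORPH_OPEN,np.ones((3,3)))
for k in cv2.findContours(m,cv2.RETR_EXTERNAL,cv2.CHAIN_APPROX_NONE)[0]:
    if cv2.contourArea(k)>700:
        h=k.reshape(-1,2); print(h.mean(0),cv2.contourArea(k),'z14',circ(c,h,.014),'z60',circ(c,h,.06))
for n,u1,u2 in [('panel',(603,322),(365,78)),('pole',(470,430),(497,90)),('knobL',(352,251),(307,215))]:
    print(n,tri(c,u1,cs,u2))
for u in [(360,75),(453,5),(410,70),(497,90),(497,185),(477,190)]: 
    t,d=ray(cs,u);print(u,[ (t+d[0]*k).round(2) for k in (.6,.9,1.2)])
a=cv2.resize(im[130:320,180:480],None,fx=2.6,fy=2.6,interpolation=cv2.INTER_CUBIC);cv2.imwrite('pics/crop0.png',a)
cv2.imwrite('pics/m0.png',m)
E
```

```text
[[ 0.334 -0.001  0.942]
 [-0.942  0.001  0.334]
 [-0.001 -1.    -0.   ]]
[ 94.46715328 459.39416058] 1198.5 z14 (array([0.01452805, 0.45919597]), np.float64(0.03789534587388009), np.float64(0.00515371626378929)) z60 (array([0.02625371, 0.43982343]), np.float64(0.036099876901547596), np.float64(0.0049095348892574395))
[106.65432099 371.18106996] 910.5 z14 (array([0.18099635, 0.45607012]), np.float64(0.04248646273026176), np.float64(0.016668998108721744)) z60 (array([0.18483479, 0.43684569]), np.float64(0.040473468157517054), np.float64(0.01587922648336967))
[387.17571885 410.32374867] 9653.5 z14 (array([ 0.24149713, -0.04766534]), np.float64(0.19745604214485904), np.float64(0.04545357204898378)) z60 (array([ 0.24246907, -0.04302295]), np.float64(0.18810064007910798), np.float64(0.04329999681662461))
[351.97282609 254.60326087] 3311.0 z14 (array([ 0.45226342, -0.01030851]), np.float64(0.06785714304477773), np.float64(0.0007175459235359681)) z60 (array([ 0.44324932, -0.00743607]), np.float64(0.06464209401755508), np.float64(0.0006835488346527871))
[222.94545455 237.8       ] 2618.5 z14 
[... 1586 characters left out ...]
oat64(0.06276471880153435))
knobL (array([ 0.45274379, -0.00770539,  0.05273843]), np.float64(0.0030988224747960117))
(360, 75) [array([0.4 , 0.21, 0.34]), array([ 0.37, -0.08,  0.28]), array([ 0.34, -0.37,  0.22])]
(453, 5) [array([0.31, 0.22, 0.42]), array([ 0.23, -0.07,  0.4 ]), array([ 0.15, -0.36,  0.38])]
(410, 70) [array([0.34, 0.22, 0.35]), array([ 0.29, -0.07,  0.3 ]), array([ 0.23, -0.36,  0.24])]
(497, 90) [array([0.25, 0.25, 0.34]), array([ 0.15, -0.03,  0.28]), array([ 0.05, -0.3 ,  0.21])]
(497, 185) [array([0.25, 0.28, 0.24]), array([0.14, 0.03, 0.13]), array([ 0.03, -0.23,  0.02])]
(477, 190) [array([0.27, 0.28, 0.24]), array([0.17, 0.02, 0.12]), array([ 0.07, -0.24,  0.  ])]
```

View pics/crop0.png

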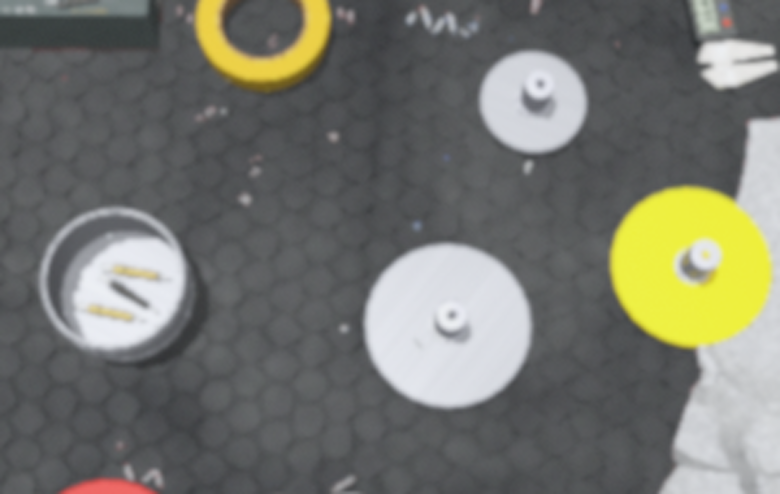

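```bash
python3 - <<'E'
from h import *
t=cv2.imread('pics/top0.png')[280:480,400:640];s=cv2.imread('pics/side0.png')[0:210,340:640]
cv2.imwrite('pics/ct.png',cv2.resize(t,None,fx=2.9,fy=2.9,interpolation=cv2.INTER_CUBIC))
cv2.imwrite('pics/cs.png',cv2.resize(s,None,fx=2.6,fy=2.6,interpolation=cv2.INTER_CUBIC))
st=arm.observe();c=cam('wrist',st);print(c[3]);print(c[2].round(2))
E
```

```text
[ 0.27951552 -0.56437758  0.38465471]
[[ 0.33 -0.91 -0.26]
 [-0.94 -0.32 -0.09]
 [-0.    0.28 -0.96]]
```

View pics/ct.png

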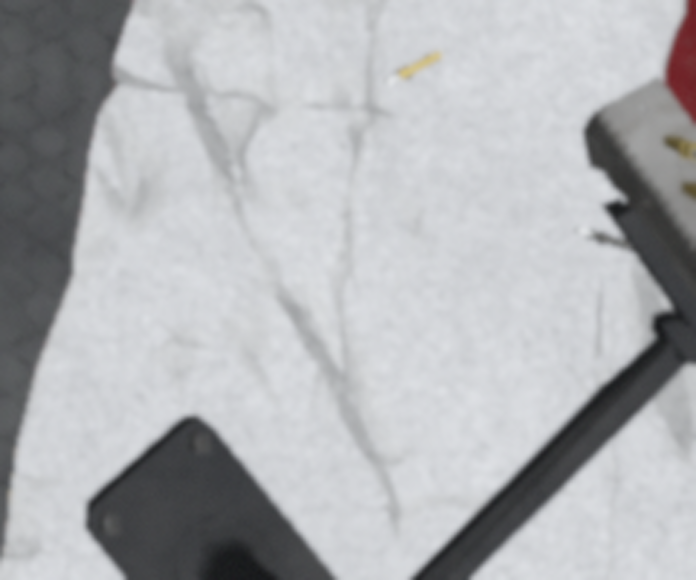

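View pics/cs.png

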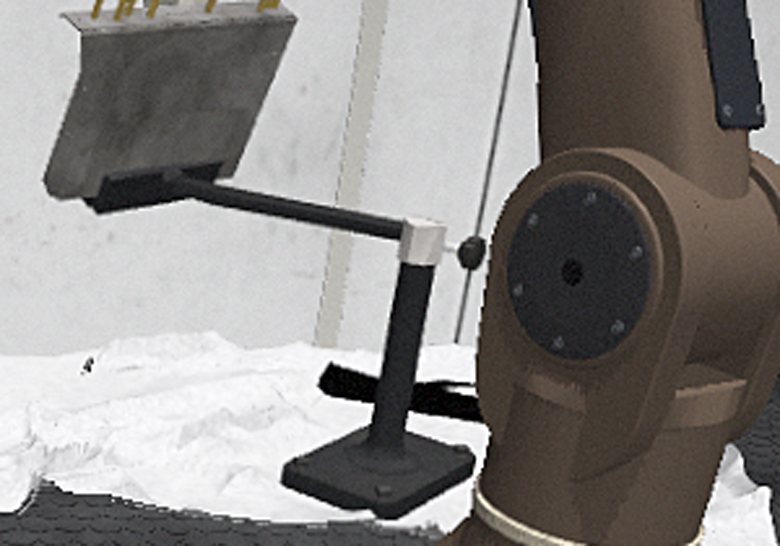

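```bash
python3 - <<'E'
from h import *
c=cam('top');cs=cam('side');st=arm.observe();cw=cam('wrist',st)
P=st['position']
print('tcp in side',proj(cs,[P,P+[0,0,.15],P+[0,0,.3]]),'top',proj(c,[P,P+[0,0,.3]]))
f=lambda x,y,o,k:(x/k+o[0],y/k+o[1])
T=lambda x,y:f(x,y,(400,280),2.9);S=lambda x,y:f(x,y,(340,0),2.6)
for nt,t in [('T590,130',T(590,130)),('T665,80',T(665,80)),('T590,155',T(592,158))]:
  for ns,s in [('S80,28',S(80,28)),('S60,10',S(62,12)),('S47,185',S(47,185)),('S95,205',S(80,200))]:
    p,e=tri(c,t,cs,s);print(nt,ns,p.round(3),round(e,3))
# wrist rail pegs
for u in [(55,10),(185,290),(65,5),(215,290)]:
    t,d=ray(cw,u);print(u,t.round(3),d.round(3))
print([ (u,tri(c,T(605,128),cw,u)) for u in [(55,10)]])
for u in [S(80,25),S(295,15),S(240,175),S(47,185)]: print('side',u,ray(cs,u)[1].round(3))
E
```

```text
tcp in side [[401.26566298  56.32986798]
 [406.54715019  -3.89484712]
 [411.89758048 -68.56331888]] top [[716.5700316  406.3078632 ]
 [940.46928324 435.19271901]]
T590,130 S80,28 [ 0.321 -0.327  0.361] 0.014
T590,130 S60,10 [ 0.328 -0.322  0.372] 0.03
T590,130 S47,185 [ 0.332 -0.412  0.219] 0.012
T590,130 S95,205 [ 0.317 -0.414  0.21 ] 0.019
T665,80 S80,28 [ 0.332 -0.36   0.361] 0.016
T665,80 S60,10 [ 0.339 -0.356  0.371] 0.002
T665,80 S47,185 [ 0.346 -0.456  0.214] 0.024
T665,80 S95,205 [ 0.33  -0.455  0.206] 0.057
T590,155 S80,28 [ 0.315 -0.329  0.36 ] 0.026
T590,155 S60,10 [ 0.322 -0.324  0.371] 0.042
T590,155 S47,185 [ 0.324 -0.415  0.218] 0.027
T590,155 S95,205 [ 0.309 -0.418  0.207] 0.004
(55, 10) [ 0.28  -0.564  0.385] [[ 0.07   0.582 -0.81 ]]
(185, 290) [ 0.28  -0.564  0.385] [[-0.461  0.178 -0.869]]
(65, 5) [ 0.28  -0.564  0.385] [[ 0.086  0.568 -0.818]]
(215, 290) [ 0.28  -0.564  0.385] [[-0.444  0.109 -0.889]]
[((55, 10), (array([ 0.3125299 , -0.43050455,  0.19970099]), np.float64(0.033816552017848)))]
side (370.7692307692308, 9.615384615384615) [[-0.117 -0.989 -0.091]]
side (453.46153846153845, 5.769230769230769) [[-0.261 -0.962 -0.077]]
side (432.3076923076923, 67.3076923076923) [[-0.233 -0.955 -0.185]]
side (358.0769230769231, 71.15384615384615) [[-0.099 -0.975 -0.2  ]]
```

Request:
send_rows(
  steps=[
    [1,0.5,-3,0,0],
    [1,1,-8,0,0],
    [1,1.5,-13,0,0],
    [1,2,-18,0,0],
    [1,2,-23,0,0],
    [1,2,-27,0,0],
    [1,2,-27,0,0],
  ],
)

```text
clock: 1.02
position: [0.2158, -0.6086, 0.4999]
ee_rot: [-1.354, 0.951, -0.959]
force: [0.1, -0.5, 0.5]
width: 1.0
```

```bash
python3 - <<'E'
from h import *
im=imaging.get_image('wrist');cv2.imwrite('pics/wrist1.png',im)
E
```

```text
(no output)
```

View pics/wrist1.png

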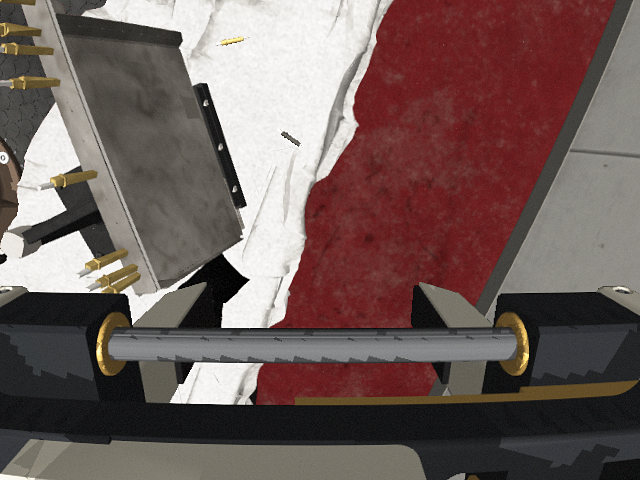

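```bash
python3 - <<'E'
from h import *
st=arm.observe();c=cam('wrist',st);print(c[3])
for b,t in [((95,175),(40,188)),((57,82),(0,85)),((50,55),(0,48)),((130,252),(85,268))]:
    B=plane(c,[b],.37)[0]
    print(b,B.round(3))
    for z in (.38,.40,.42,.44,.46): print('   ',z,plane(c,[t],z)[0].round(3))
print(plane(c,[(50,10),(160,290),(245,235),(185,40)],.37).round(3))
E
```

```text
[ 0.28628583 -0.58348327  0.65616454]
(95, 175) [ 0.204 -0.435  0.37 ]
    0.38 [ 0.183 -0.399  0.38 ]
    0.4 [ 0.191 -0.413  0.4  ]
    0.42 [ 0.198 -0.426  0.42 ]
    0.44 [ 0.206 -0.439  0.44 ]
    0.46 [ 0.213 -0.453  0.46 ]
(57, 82) [ 0.263 -0.392  0.37 ]
    0.38 [ 0.249 -0.355  0.38 ]
    0.4 [ 0.252 -0.371  0.4  ]
    0.42 [ 0.254 -0.388  0.42 ]
    0.44 [ 0.257 -0.404  0.44 ]
    0.46 [ 0.26  -0.421  0.46 ]
(50, 55) [ 0.28  -0.383  0.37 ]
    0.38 [ 0.274 -0.35   0.38 ]
    0.4 [ 0.275 -0.367  0.4  ]
    0.42 [ 0.276 -0.384  0.42 ]
    0.44 [ 0.277 -0.401  0.44 ]
    0.46 [ 0.278 -0.417  0.46 ]
(130, 252) [ 0.152 -0.475  0.37 ]
    0.38 [ 0.131 -0.446  0.38 ]
    0.4 [ 0.142 -0.456  0.4  ]
    0.42 [ 0.153 -0.466  0.42 ]
    0.44 [ 0.165 -0.476  0.44 ]
    0.46 [ 0.176 -0.486  0.46 ]
[[ 0.31  -0.375  0.37 ]
 [ 0.128 -0.506  0.37 ]
 [ 0.197 -0.56   0.37 ]
 [ 0.319 -0.477  0.37 ]]
```

Request:
send_rows(
  steps=[
    [1,-0.5,0,5,0],
    [1,-1,0,10,0],
    [1,-1.5,0,15,0],
    [1,-2,0,20,0],
    [1,-3,0,25,0],
    [1,-8,0,27,0],
    [1,-13,0,29,0],
    [1,-18,0,31,0],
    [1,-23,0,33,0],
    [1,-28,0,35,0],
    [1,-33,3,37,0],
    [1,-38,7,39,0],
    [1,-43,12,41,0],
    [1,-48.5,16,42.2,0],
    [1,-48.5,20,42.2,0],
    [1,-48.5,20,42.2,0],
  ],
)

```text
clock: 3.08
position: [0.4476, -0.0089, 0.2928]
ee_rot: [-1.358, 0.959, -0.947]
force: [0.7, 0.3, 0.2]
width: 0.998
```

```bash
python3 - <<'E'
from h import *
s=arm.observe();print(s['clock'],s['joints'].round(2),s['position'],R.from_rotvec(s['ee_rot']).as_matrix().round(3))
im=imaging.get_image('wrist');cv2.imwrite('pics/wrist2.png',im)
E
```

```text
3.075 [ 0.2   0.12 -0.33  1.85  0.04  1.19 -1.37] [ 0.44762293 -0.00892286  0.29282351] [[ 0.337 -0.009  0.941]
 [-0.941 -0.     0.337]
 [-0.003 -1.    -0.009]]
```

View pics/wrist2.png

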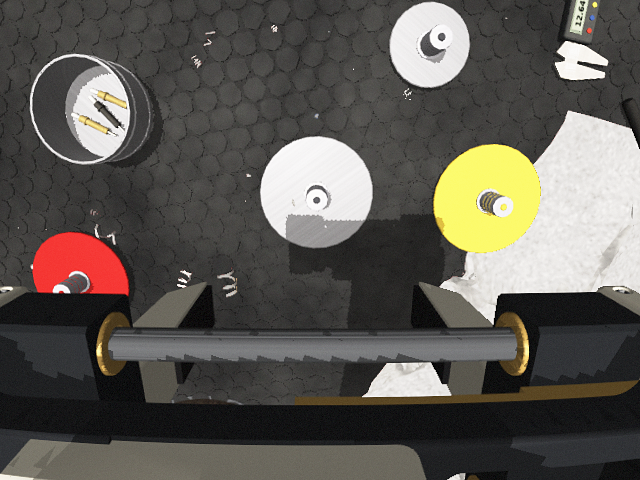

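Wrist view: large cover plate centred at about (316,192) with its knob at (316,199), tin rim at about (75,108), small cover at (430,44), red at (80,280), yellow at (487,198). Next I refine the cover and rim centres.

```bash
cat >> h.py <<'E'
def tool(s,dxy):
    M=R.from_rotvec(s['ee_rot']).as_matrix()
    return M.T@np.array([dxy[0],dxy[1],0])
E
python3 - <<'E'
from h import *
s=arm.observe();c=cam('wrist',s)
im=cv2.imread('pics/wrist2.png');g=cv2.GaussianBlur(cv2.cvtColor(im,cv2.COLOR_BGR2GRAY),(3,3),0).astype(float)
def radial(c0,r0,r1,sign,angs):
    out=[]
    for a in angs:
        rr=np.arange(r0,r1,.25);x=c0[0]+rr*np.cos(a);y=c0[1]+rr*np.sin(a)
        v=cv2.remap(g.astype(np.float32),x.astype(np.float32)[None],y.astype(np.float32)[None],cv2.INTER_LINEAR)[0]
        d=np.gradient(v)*sign;i=d.argmax();out.append((x[i],y[i]))
    return np.array(out)
A=np.radians(np.arange(0,360,6))
p=radial((316,192),45,66,-1,np.radians(np.arange(150,390,6)));print('plate',circ(c,p,.014))
k=radial((317,199.5),6,13,-1,A);print('knob px',k.mean(0),circ(c,k,.052))
t,rr,e=circ(c,k,.052)
# tin rim: use left/upper outer edge, seen against floor
vis=im.copy()
p=radial((80,108),42,62,-1,np.radians(np.arange(100,290,6)));
for q in p: cv2.circle(vis,(int(q[0]),int(q[1])),1,(0,0,255),-1)
for i in range(3):
    C,r,e=circ(c,p,.06);d=abs(np.hypot(*(plane(c,p,.06)[:,:2]-C).T)-r);print('tin',C,r,e,len(p));p=p[d<2*e+1e-4]
print(proj(c,[[.458,.25,.06]]))
cv2.imwrite('pics/vis2.png',cv2.resize(vis[20:260,0:400],None,fx=2,fy=2))
E
```

```text
plate (array([ 0.45746804, -0.01236678]), np.float64(0.06598257199023143), np.float64(0.0002766914935523718))
knob px [316.73092043 199.3077464 ] (array([ 0.45767645, -0.01244204]), np.float64(0.011286494704669388), np.float64(0.000315829937995266))
tin [0.46618929 0.25079828] 0.05517648382077877 0.00027293706611105457 32
tin [0.46614008 0.25095435] 0.05505506423216877 0.0002375451288122816 31
tin [0.46614008 0.25095435] 0.05505506423216877 0.0002375451288122816 31
[[ 77.57975587 117.87416169]]
```

View pics/vis2.png

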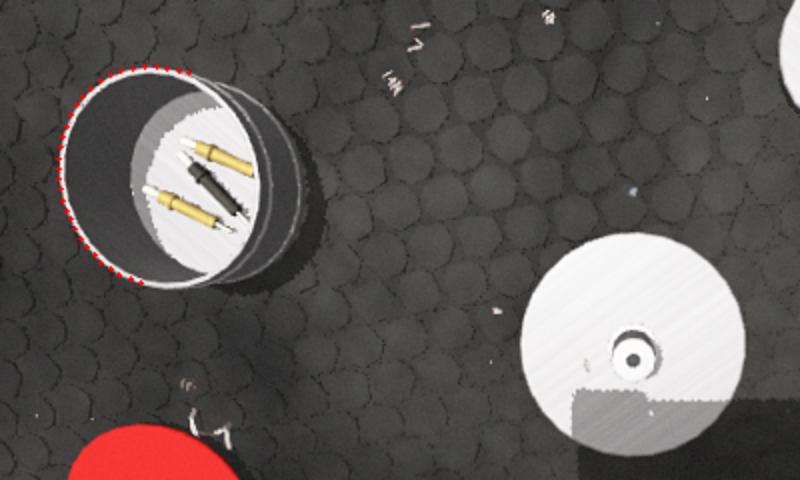

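```bash
python3 - <<'E'
from h import *
s=arm.observe();print(s['clock'],s['position'],R.from_rotvec(s['ee_rot']).as_matrix().round(4))
print(tool(s,np.array([.4577,-.0124])-s['position'][:2])*100)
E
```

```text
3.125 [ 0.44973795 -0.01007071  0.29549681] [[ 3.352e-01 -4.400e-03  9.421e-01]
 [-9.422e-01 -4.000e-04  3.352e-01]
 [-1.100e-03 -1.000e+00 -4.300e-03]]
[ 0.48631945 -0.00339239  0.67207209]
```

Request:
send_rows(
  steps=[
    [1,0.4,5,0.5,0],
    [1,0.4,10,0.5,0],
    [1,0.4,15,0.5,0],
    [1,0.4,15,0.5,0],
    [1,0.4,15,0.5,0],
    [1,0.4,15,0.5,0],
  ],
)

```text
clock: 3.88
position: [0.4592, -0.0121, 0.1491]
ee_rot: [-1.349, 0.952, -0.958]
force: [-1.1, 1.6, 0.5]
width: 1.004
```

```bash
cat >> h.py <<'E'
def radial(g,c0,r0,r1,sign,angs):
    out=[]
    for a in angs:
        rr=np.arange(r0,r1,.25);x=c0[0]+rr*np.cos(a);y=c0[1]+rr*np.sin(a)
        v=cv2.remap(g.astype(np.float32),x.astype(np.float32)[None],y.astype(np.float32)[None],cv2.INTER_LINEAR)[0]
        d=np.gradient(v)*sign;i=d.argmax();out.append((x[i],y[i]))
    return np.array(out)
E
python3 - <<'E'
from h import *
s=arm.observe();print(s['clock'],s['position'],R.from_rotvec(s['ee_rot']).as_matrix().round(4))
im=imaging.get_image('wrist');cv2.imwrite('pics/wrist3.png',im)
c=cam('wrist',s);print(proj(c,[[.4577,-.0124,.052],[.4577,-.0124,.014],s['position']]))
E
```

```text
3.875 [ 0.45916555 -0.01211633  0.14909978] [[ 3.335e-01  4.200e-03  9.427e-01]
 [-9.427e-01 -2.000e-04  3.335e-01]
 [ 1.600e-03 -1.000e+00  3.900e-03]]
[[310.93783955 246.77506123]
 [311.00409489 233.40715732]
 [311.11870458 303.45373062]]
```

View pics/wrist3.png

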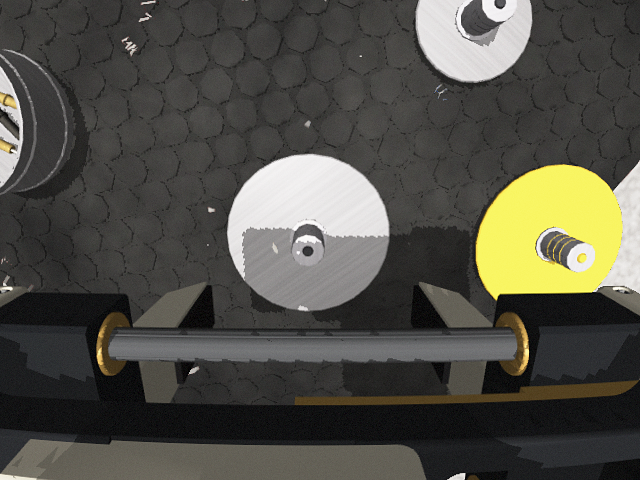

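```bash
python3 - <<'E'
from h import *
s=arm.observe();c=cam('wrist',s);print(s['position'],s['force'])
im=cv2.imread('pics/wrist3.png');g=cv2.GaussianBlur(cv2.cvtColor(im,cv2.COLOR_BGR2GRAY),(3,3),0)
p=radial(g,(308,232),68,92,-1,np.radians(list(range(150,235,5))+list(range(305,391,5))+list(range(75,110,5))))
C=circ(c,p,.014);print('plate',C)
x=plane(c,[(307.5,250.5)],.052);print('knob top by hole',x)
print(tool(s,C[0]-s['position'][:2])*100, tool(s,x[0,:2]-s['position'][:2])*100)
cv2.imwrite('pics/k3.png',cv2.resize(im[200:300,260:360],None,fx=5,fy=5,interpolation=cv2.INTER_CUBIC))
E
```

```text
[ 0.45882609 -0.01201895  0.14877524] [ 0.48946131  0.15155032 -0.60796015]
plate (array([ 0.45411662, -0.01067167]), np.float64(0.06538864290844071), np.float64(0.0002379199841771036))
knob top by hole [[ 0.45399196 -0.01088521  0.052     ]]
[-0.28417503 -0.00176406 -0.39897946] [-0.26820634 -0.0018058  -0.41785644]
```

View pics/k3.png

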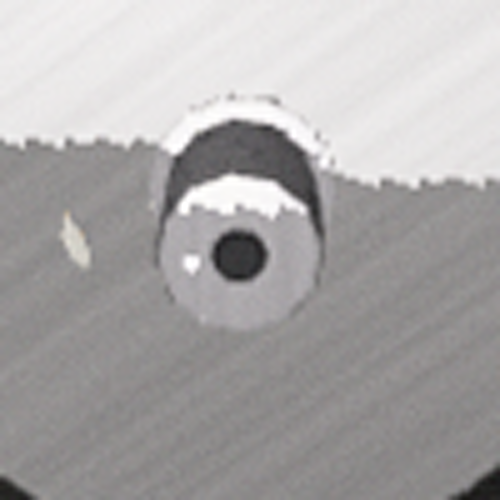

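Request:
send_rows(
  steps=[
    [1,-0.2,4,-0.3,0],
    [1,-0.2,8,-0.3,0],
    [1,-0.2,11,-0.3,0],
    [1,-0.2,12.4,-0.3,0],
    [1,-0.2,12.4,-0.3,0],
    [1,-0.2,12.4,-0.3,0],
    [1,-0.2,12.4,-0.3,0],
  ],
  squeeze=30,
)

```text
clock: 4.8
position: [0.4546, -0.011, 0.0237]
ee_rot: [-1.35, 0.953, -0.956]
force: [0.1, 0.0, -0.1]
width: 1.0
```

```bash
python3 - <<'E'
from h import *
s=arm.observe();c=cam('wrist',s);print(s['clock'],s['position'],s['force'])
im=imaging.get_image('wrist');cv2.imwrite('pics/wrist4.png',im)
print(tool(s,np.array([.454,-.0108])-s['position'][:2])*100)
E
```

```text
4.8 [ 0.45462184 -0.01103619  0.02374743] [ 0.11656441  0.00130786 -0.0587861 ]
[-0.04303053 -0.00012394 -0.05072499]
```

View pics/wrist4.png

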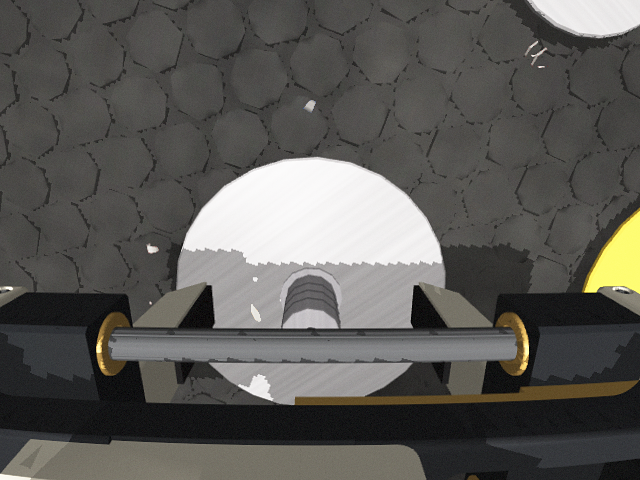

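Request:
send_rows(
  steps=[
    [1,0,0.3,0,0],
    [0.2,0,0.3,0,0],
    [0.1,0,0.3,0,0],
    [0.1,0,0.3,0,0],
    [0.1,0,0.3,0,0],
    [0.1,0,0.3,0,0],
    [0.1,0,0.3,0,0],
    [0.1,0,0.3,0,0],
  ],
  squeeze=40,
)

```text
clock: 5.85
position: [0.4538, -0.011, 0.0197]
ee_rot: [-1.351, 0.955, -0.955]
force: [0.1, 0.1, -0.7]
width: 0.286
```

Request:
send_rows(
  steps=[
    [0,0,0,0,0],
    [0,0,0,0,0],
    [0,0,-1,0,0],
    [0,0,-3,0,0],
    [0,0,-6,0,0],
    [0,0,-10,0,0],
    [0,0,-14,0,0],
    [0,0,-14,0,0],
    [0,0,-14,0,0],
  ],
  squeeze=40,
)

```text
clock: 6.98
position: [0.4531, -0.0112, 0.1593]
ee_rot: [-1.352, 0.955, -0.954]
force: [-0.4, -0.2, -4.4]
width: 0.251
```

```bash
python3 - <<'E'
from h import *
s=arm.observe();c=cam('wrist',s);print(s['clock'],s['position'],s['force'],s['width'])
im=imaging.get_image('wrist');cv2.imwrite('pics/wrist5.png',im)
im=imaging.get_image('side');cv2.imwrite('pics/side5.png',im)
E
```

```text
6.975 [ 0.45307399 -0.01122078  0.15928963] [-0.35303493 -0.24697185 -4.35707938] 0.25096081236191436
```

View pics/wrist5.png

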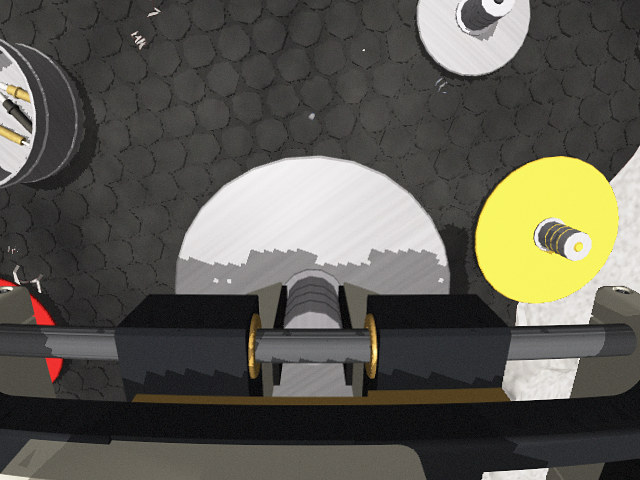

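View pics/side5.png

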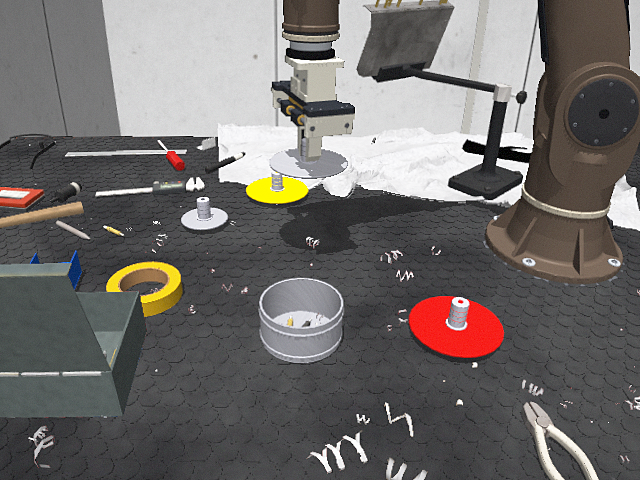

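Request:
send_rows(
  steps=[
    [0,-3,0,0,0],
    [0,-8,0,-0.5,0],
    [0,-13,0,-1,0],
    [0,-18,0,-1.5,0],
    [0,-22,0,-2,0],
    [0,-24.5,0,-2,0],
    [0,-24.5,0,-2,0],
    [0,-24.5,0,-2,0],
    [0,-24.5,0,-2,0],
    [0,-24.5,0,-2,0],
  ],
  squeeze=40,
)

```text
clock: 8.32
position: [0.3533, 0.2125, 0.1596]
ee_rot: [-1.351, 0.956, -0.956]
force: [-0.4, -0.3, -3.5]
width: 0.255
```

```bash
python3 - <<'E'
from h import *
s=arm.observe();c=cam('wrist',s);print(s['clock'],s['position'],s['force'],s['width'],abs(s['dq']).max(),R.from_rotvec(s['ee_rot']).as_matrix().round(4))
np.save('s6.npy',s,allow_pickle=True)
im=imaging.get_image('wrist');cv2.imwrite('pics/wrist6.png',im)
print(proj(c,[[.462,.2525,.06]]))
E
```

```text
8.325 [0.35334318 0.21248346 0.15959224] [-0.43371583 -0.28839348 -3.54469893] 0.25537379728345855 0.0036760020774689833 [[ 3.328e-01 -1.000e-04  9.430e-01]
 [-9.430e-01 -4.000e-04  3.328e-01]
 [ 3.000e-04 -1.000e+00 -3.000e-04]]
[[308.68226416  69.40253449]]
```

View pics/wrist6.png

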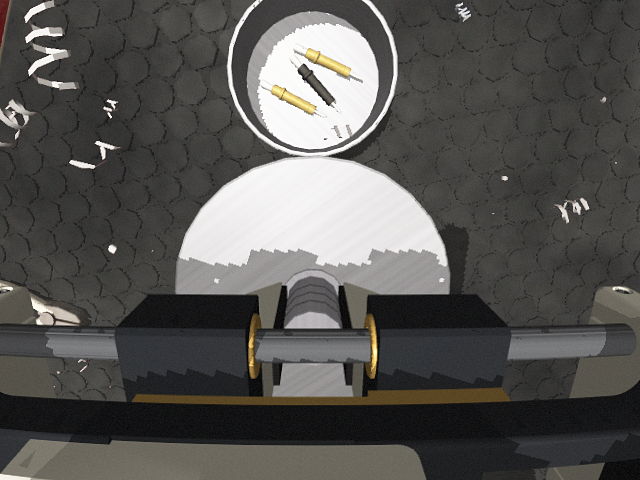

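Settled view: tin rim centred near (312,70), lower rim edge at (312,157), with the held plate's upper edge just below it. Next I fit both.

```bash
python3 - <<'E'
from h import *
s=np.load('s6.npy',allow_pickle=True).item();c=cam('wrist',s)
im=cv2.imread('pics/wrist6.png');g=cv2.GaussianBlur(cv2.cvtColor(im,cv2.COLOR_BGR2GRAY),(3,3),0)
vis=im.copy()
def fit(name,p,z):
    for i in range(3):
        C,r,e=circ(c,p,z);d=abs(np.hypot(*(plane(c,p,z)[:,:2]-C).T)-r);q=p;p=p[d<2.5*e+1e-4]
    for u in q: cv2.circle(vis,tuple(np.int32(u)),1,(0,0,255),-1)
    print(name,C,r,e,len(q));return C
# outer rim edge: bright->dark going outwards
p=radial(g,(312,70),74,96,-1,np.radians(list(range(-40,60,4))+list(range(110,220,4))))
p=p[(p[:,1]>1)]
T=fit('tin',p,.06)
zp=s['position'][2]-.0197+.014
p=radial(g,(313,290),110,150,-1,np.radians(list(range(183,255,3))+list(range(290,357,3))))
P=fit('plate',p,zp)
print('plate rel tcp tool cm',tool(s,P-s['position'][:2])*100)
print('tin-plate tool cm',tool(s,T-P)*100,'tin-tcp',tool(s,T-s['position'][:2])*100)
# side & top check of rim
for n,f in [('side','pics/side5.png'),('top','pics/top0.png')]:
    cc=cam(n);i2=cv2.imread(f);g2=cv2.cvtColor(i2,cv2.COLOR_BGR2GRAY)
    ang=np.linspace(0,2*np.pi,60)
    q=proj(cc,np.c_[T[0]+.055*np.cos(ang),T[1]+.055*np.sin(ang),0*ang+.06])
    for u in q: i2[int(u[1]),int(u[0])]=(0,0,255)
    o=q.mean(0).astype(int);a=i2[o[1]-60:o[1]+60,o[0]-60:o[0]+60]
    cv2.imwrite(f'pics/chk_{n}.png',cv2.resize(a,None,fx=4,fy=4,interpolation=cv2.INTER_NEAREST))
cv2.imwrite('pics/vis6.png',vis)
a=cv2.imread('pics/chk_side.png');b=cv2.imread('pics/chk_top.png');cv2.imwrite('pics/chk.png',cv2.resize(np.hstack([a,b]),(800,400)))
E
```

```text
tin [0.46240209 0.25037434] 0.05468738408222884 0.00016149437296751354 49
plate [0.35424617 0.21226824] 0.06543796458449559 0.0001693857349377378 47
plate rel tcp tool cm [ 5.03463939e-02 -5.02736612e-06  7.79897691e-02]
tin-plate tool cm [ 5.92795626e-03 -2.99014035e-03  1.14672460e+01] tin-tcp [ 5.62743501e-02 -2.99516772e-03  1.15452358e+01]
```

View pics/vis6.png

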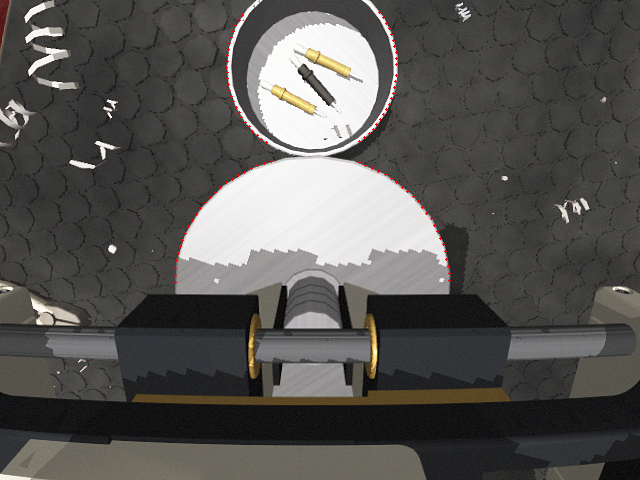

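View pics/chk.png

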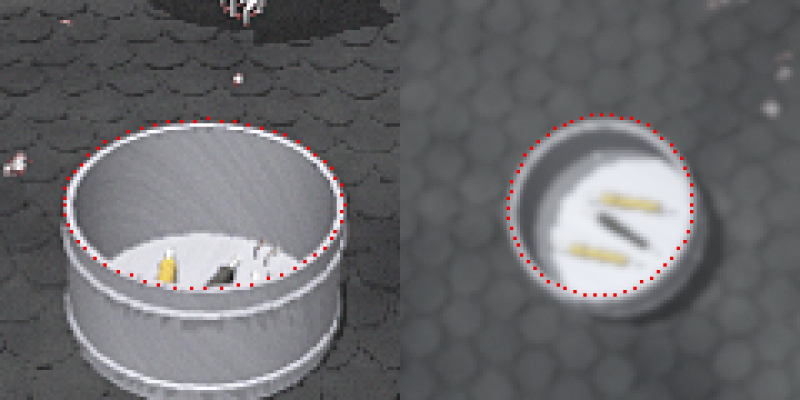

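Request:
send_rows(
  steps=[
    [0,0,0,3,0],
    [0,0,0,7,0],
    [0,0,0,10,0],
    [0,0,0,11.4,0],
    [0,0,2,11.4,0],
    [0,0,4.5,11.4,0],
    [0,0,6.5,11.4,0],
    [0,0,6.5,11.4,0],
    [0,0,6.5,11.4,0],
    [0,0,6.5,11.4,0],
  ],
  squeeze=40,
)

```text
clock: 9.62
position: [0.461, 0.2516, 0.0957]
ee_rot: [-1.35, 0.954, -0.955]
force: [0.3, 0.7, -2.4]
width: 0.259
```

```bash
python3 - <<'E'
from h import *
s=arm.observe();print(s['clock'],s['position'],s['force'],s['width'],abs(s['dq']).max())
im=imaging.get_image('side');cv2.imwrite('pics/side7.png',im)
i2=im.copy();cc=cam('side');ang=np.linspace(0,2*np.pi,90)
for r,z,o in [(.055,.06,(.4624,.2504)),(.066,s['position'][2]-.0057,s['position'][:2])]:
    for u in proj(cc,np.c_[o[0]+r*np.cos(ang),o[1]+r*np.sin(ang),0*ang+z]): i2[int(u[1]),int(u[0])]=(0,0,255)
cv2.imwrite('pics/c7.png',cv2.resize(i2[180:380,200:400],None,fx=3,fy=3,interpolation=cv2.INTER_CUBIC))
E
```

```text
9.625 [0.46099591 0.2516363  0.09570062] [ 0.32681439  0.74842887 -2.44556285] 0.25877339832848917 0.0035366029543444913
```

View pics/c7.png

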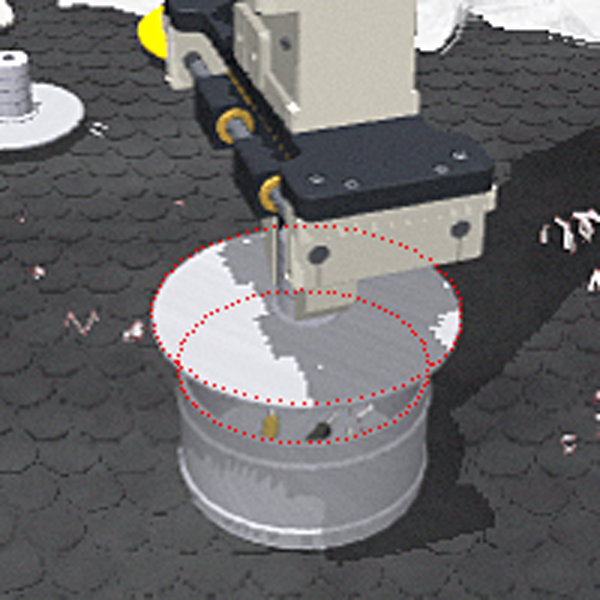

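Request:
send_rows(
  steps=[
    [0,0,0.5,0,0],
    [0,0,1,0,0],
    [0,0,1.4,0,0],
    [0,0,1.7,0,0],
    [0,0,2,0,0],
    [0,0,2.2,0,0],
    [0,0,2.2,0,0],
    [0,0,2.2,0,0],
  ],
  squeeze=40,
)

```text
clock: 10.68
position: [0.4606, 0.2514, 0.0728]
ee_rot: [-1.351, 0.955, -0.955]
force: [-0.3, 0.1, -2.9]
width: 0.252
```

Request:
send_rows(
  steps=[
    [0,0,0.1,0,0],
    [0,0,0.2,0,0],
    [0,0,0.25,0,0],
    [0,0,0.3,0,0],
    [0,0,0.3,0,0],
    [0,0,0.3,0,0],
  ],
  squeeze=40,
)

```text
clock: 11.42
position: [0.4605, 0.2513, 0.0698]
ee_rot: [-1.351, 0.955, -0.955]
force: [-0.8, -0.2, -0.9]
width: 0.255
```

Request:
send_rows(
  steps=[
    [0,0,0.05,0,0],
    [0,0,0.1,0,0],
    [0,0,0.1,0,0],
    [0,0,0.1,0,0],
  ],
  squeeze=40,
)

```text
clock: 11.92
position: [0.4606, 0.2513, 0.0697]
ee_rot: [-1.351, 0.954, -0.955]
force: [-3.8, -3.4, 12.9]
width: 0.252
```

```bash
python3 - <<'E'
from h import *
s=arm.observe();print(s['clock'],s['position'],s['force'],s['width'],abs(s['dq']).max())
im=imaging.get_image('side');cv2.imwrite('pics/side8.png',im)
cv2.imwrite('pics/c8.png',cv2.resize(im[180:380,200:400],None,fx=3,fy=3,interpolation=cv2.INTER_CUBIC))
E
```

```text
11.925 [0.46056354 0.25132995 0.06971273] [-3.82634808 -3.37021043 12.86404656] 0.251529733968274 0.000883375132456302
```

View pics/c8.png

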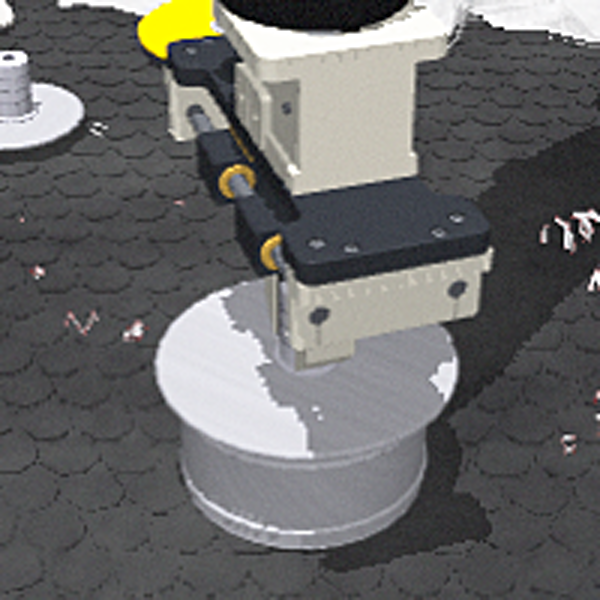

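The cover is down: the plate sits on the rim at TCP z 0.0697 with a firm contact force. I'll ease off the press and release.

Request:
send_rows(
  steps=[
    [0,0,-0.08,0,0],
    [0,0,-0.08,0,0],
    [0.32,0,-0.08,0,0],
    [0.4,0,-0.08,0,0],
    [0.6,0,-0.08,0,0],
    [0.6,0,-0.08,0,0],
    [0.6,0,-0.08,0,0],
    [0.6,0,-0.08,0,0],
  ],
  squeeze=5,
)

```text
clock: 12.98
position: [0.4605, 0.2513, 0.0695]
ee_rot: [-1.351, 0.955, -0.955]
force: [-0.3, -0.3, -0.1]
width: 0.599
```

Request:
send_rows(
  steps=[
    [0.6,0,-1,0,0],
    [0.6,0,-3,0,0],
    [0.6,0,-6,0,0],
    [0.6,0,-10,0,0],
    [0.6,0,-14,0,0],
    [0.6,0,-14,-4,0],
    [0.6,0,-14,-8,0],
    [0.6,0,-14,-8,0],
    [0.6,0,-14,-8,0],
    [0.6,0,-14,-8,0],
  ],
)

```text
clock: 14.22
position: [0.386, 0.225, 0.2097]
ee_rot: [-1.35, 0.955, -0.955]
force: [0.8, 0.2, 0.5]
width: 0.602
```

```bash
python3 - <<'E'
from h import *
s=arm.observe();print(s['clock'],s['position'],s['force'],abs(s['dq']).max())
a=imaging.get_image('wrist');b=imaging.get_image('side')
cv2.imwrite('pics/w9.png',a);cv2.imwrite('pics/s9.png',b)
c=cam('wrist',s);cs=cam('side')
cv2.imwrite('pics/c9.png',np.hstack([cv2.resize(a[0:400],(400,250)),cv2.resize(b[200:380,200:400],(400,360))[:250]]) )
i2=b.copy();ang=np.linspace(0,2*np.pi,120)
for r,z in [(.066,.064),(.066,.060)]:
    for u in proj(cs,np.c_[.462+r*np.cos(ang),.251+r*np.sin(ang),0*ang+z]): i2[int(u[1]),int(u[0])]=(0,0,255)
cv2.imwrite('pics/c9b.png',cv2.resize(np.hstack([b[200:370,220:390],i2[200:370,220:390]]),None,fx=2.3,fy=2.3,interpolation=cv2.INTER_CUBIC))
E
```

```text
14.225 [0.38597837 0.2249774  0.20973507] [0.83230773 0.17210319 0.47455315] 0.00564313118214149
```

View pics/c9b.png

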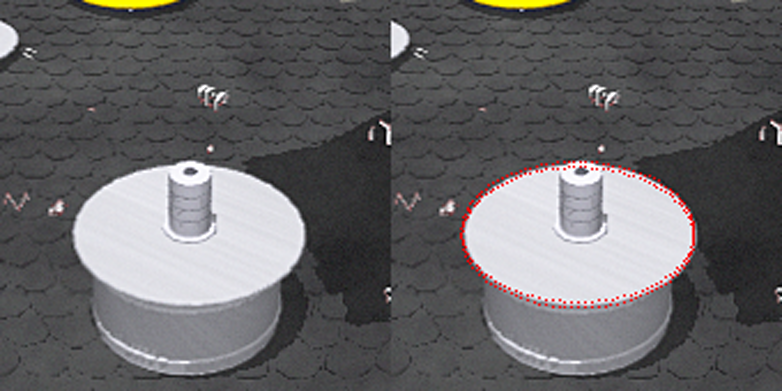

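View pics/w9.png

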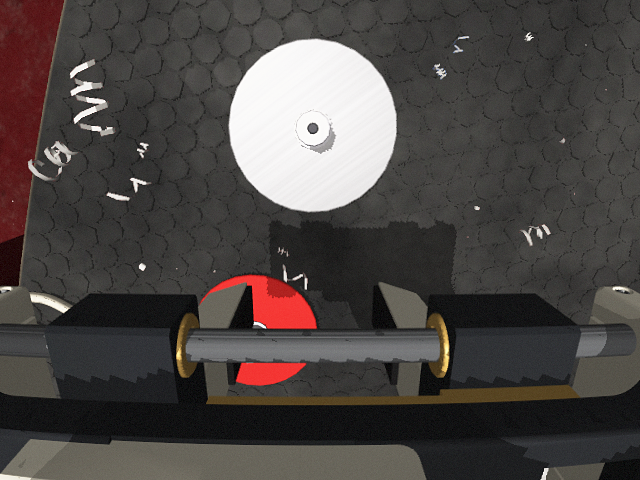

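The side view shows the plate level and matching the predicted outline for a seated cover. The wrist view shows it centred at about (313,126) with the gripper clear. I make a last numeric check, then hand in.

```bash
python3 - <<'E'
from h import *
s=arm.observe();c=cam('wrist',s);a=cv2.imread('pics/w9.png');g=cv2.GaussianBlur(cv2.cvtColor(a,cv2.COLOR_BGR2GRAY),(3,3),0)
print('plate',circ(c,radial(g,(313,126),70,100,-1,np.radians(np.arange(0,360,5))),.064),'knob',circ(c,radial(g,(313,128),12,22,-1,np.radians(np.arange(120,350,6))),.102))
x=cv2.imread('pics/side5.png')[335:362,255:350];y=cv2.imread('pics/s9.png')[335:362,255:350]
print('tin base shift px',cv2.phaseCorrelate(cv2.cvtColor(x,6).astype(np.float32),cv2.cvtColor(y,6).astype(np.float32)))
x=cv2.imread('pics/side0.png')[190:235,175:235];y=cv2.imread('pics/s9.png')[190:235,175:235]
print('small cover diff',cv2.absdiff(x,y).mean())
print(arm.sign_off())
E
```

```text
plate (array([0.46079004, 0.25076081]), np.float64(0.06535909951660085), np.float64(0.00023677803933595964)) knob (array([0.46028629, 0.25033299]), np.float64(0.01122447192329951), np.float64(0.0005558328274001023))
tin base shift px ((0.07491876870300018, 0.6345733395171695), 0.828325437358868)
small cover diff 3.36641975308642
the job is handed in; nothing more can be done
None
```

The large grey cover is on the tin, seated and level, and I handed the job in at about 14 s. I gripped it by the knob, lowered it onto the rim until it made contact, eased off, let go and drew the gripper clear.

**Seating:** the plate measures at (0.461, 0.251), within 2 mm of the tin's measured centre at (0.462, 0.250). The side view matches the outline for a level, seated cover. The knob and plate centres agree to under 1 mm. The highest force reading I saw was about 13 N upward (14 N in all) at contact.

**Tin and small cover:** the tin's base moved 0.6 px or less in the side view, which could be shading or well under 1 mm or so of real movement. The small cover was not touched; its side-view crop changed only slightly (mean difference 3.4 grey levels).

**Disagreement:** the first wrist estimate of the cover was off by 4 mm because the arm was still settling. I corrected it from a later, closer look before grasping. The fitted radii also came out 0.3 to 0.7 mm small, well inside the 9 mm play.

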